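# Clear the test plate, release the lever catch and hold the load on the hardness tester

### The arm

A 6-joint arm with a two-finger parallel gripper is mounted at the origin on the work surface. World frame = base frame: x ahead of the robot, y to its left, z up, the work surface at z = 0. Lengths are in m, angles in rad, forces in N, time in s.
With the tool pointing down it reaches from about 0.3 to 0.875 m from the base axis. Payload 6.4 kg.
Tool frame: the origin (TCP) lies at the centre of the arm's flange, where the gripper is bolted on; the fingertips stand 173 mm ahead of it and the grasp point (between the pads) lies 155 mm ahead of it; z points along the fingers, x is the direction in which the jaws open and shut, and the axes are right-handed (so a half turn about z gives the same grasp; the last joint's range is limited). The gripper opens to 85 mm and grips with 20 to 120 N. Pads are 22 mm wide; open, the fingers measure 114 mm over their backs; the gripper's body (76 mm by 85 mm) begins 54 mm behind the grasp point. The pads swing forward as they close: fully open they stand 13 mm farther back than shut.
Start: joints at [-1.49, 0.181, 1.607, -0, 1.354, -0.206], TCP at [0.163, -0.552, 0.405] pointing down, gripper open.
Joint ranges: [-2.99, 2.99], [-0.89, 2.07], [0.3, 2.58], [-1.14, 4.28], [0, 2.63], [-3.12, 3.12]. Speed limits (rad/s): [2.57, 2.57, 3.01, 3.14, 3.14, 3.14].

### API

Orientations are given as a unit quaternion [w, x, y, z].
In Python, from bench import ctrl gives the robot as it stands. The module is installed in compiled form; this text tells all that it offers.
- The arm moves only by the tool move_arm, never from a script. Its argument "moves" is a list of rows, each an object of numbers: "gripper": the opening in per cent of the stroke, from 0 (shut) to 100 (fully open); "x", "y", "z": the shift along the tool's x, y, z in cm; "roll": the turn about the tool's z in degrees. In form: [{"gripper": .., "x": .., "y": .., "z": .., "roll": ..}, ...]. A call has 1 to 5 rows; each row shifts and turns the commanded pose from where the row before left it, along the tool's axes as they then stand; what a row does not reach is not made up. A row lasts 1/8 s, in which the tool goes at most 62.5 mm and 10.7 degrees, less where a joint would pass 70% of its speed; a pose out of reach is approached as far as the arm can. A call is refused whole if a number of a shift passes 6.25 or a number of a turn 10.7, either way. A call with a gripper value outside its range is refused whole. The fingers move at their own pace and stop on an object; the grip force is fixed at half the most. Time passes only in rows, so rows that do not move let the fingers close. It gives the time, the measured TCP pose, the force and the opening at its end, in the units of the state.
- ctrl.get_obs(): the state, without advancing time (a new reading comes with each control period).
- ctrl.camera(name): name is "scene" or "top"; returns a dict with "img" (400x640x3 uint8, red, green, blue), "fx", "fy", "cx", "cy" (pixels), "world_from_camera" (4x4, takes a point from camera to world coordinates). Camera axes: x right, y up, looking along -z (the intrinsics and any distortion apply to the point x, -y, -z); pixel columns grow to the right and rows downward; lengths in m; the calibration is good to about 2 mm. A picture is of the moment at which its call begins. There is no depth.
- ctrl.hand_in(): hands the job in, once; it reports no verdict.
The state is a dict: "time_s": time; "q": joint angles; "dq": joint speeds; "joint_efforts": joint torques, N m; "eef_pos": TCP position; "eef_rot": TCP orientation; "wrist_force": force on the tool from outside, world axes, zero at the start; "torque": the same for the moment, N m; "opening": opening from 0.0 (shut) to 1.0 (fully open).
Only numpy, scipy, OpenCV 4.12 (cv2) and the standard library are available. Lean on these libraries where they do the work, as an engineer would, in place of code of your own. Each camera call takes 0.05 s, during which the arm holds its last target. There are 200 camera calls.

### The job

Take the scraper by its black handle, scrape all four brass chips off the tester's aluminium plate with its blade (let them lie where they drop; keep your fingers off the ones on the plate), and lay the scraper down flat on the bench clear of the tester. Then flip the tester's red safety catch fully over towards you, take the lever by its black ball knob and pull it towards you all the way to its stop, so that the foot presses on the plate. Finish while still holding the knob there, and leave the reference block, the bottle and the specimen tray alone.

Things in the scene. Friction and masses are not known exactly. Their poses are not given: they have to be found in the camera images.
- tester: Cream C-shaped hardness tester, fixed. Origin on the bench under the foot axis; x to its back, y to its left seen from the robot, z up. Points below marked T(x,y,z) are mm in this frame. Base 28 high, x -105..165, y -95..95. Column x 85..160, y -30..30. Head x -45..165, y -32..32, z 160..262; dial on its front out to x -61. Red catch on the +y side, lever on the -y side. Its yaw varies.
- plate_top (a point): Aluminium test plate fixed on the tester under the foot, 140 (x) by 115 (y) by 10 mm; this point is the centre of its top face, T(-14.5,0,80), axes as the tester's. Free height under the foot with the lever at rest: 34 mm. Things pushed over its sides fall to the base or the bench.
- foot: Round steel foot, diameter 18 mm, 14 mm behind the plate's centre; origin at the centre of its lower face, 34 mm above the plate when the lever is at rest. It goes down 40 mm per rad of lever, meets the plate at 0.85 rad and is then pressed on by a spring (about 14 N on the plate at the stop).
- lever (a joint): Load lever, rad: 0 at rest (leaning 0.2 rad back from upright), grows as the knob is pulled towards the robot (tester -x) and down; stop at 1.1. Hinge axis along tester y through T(30,any,205), knob 130 mm from it. A spring returns it when let go; pulling takes up to about 8 N at the knob. A closed catch blocks it.
- knob_center (a point): Black ball knob, diameter 34 mm, on the end of the lever's steel rod (diameter 12 mm); this point is the ball's centre. At rest T(56,-95,332), at the stop T(-72,-95,286). Free on both y sides; may be gripped from above with the fingers along tester y, and turns in the grip as the lever swings.
- catch (a joint): Red safety catch, rad: 0 closed (locks the lever), grows as its thumb tab is flipped towards the robot and down; stop at 1.0 (fully over). Hinge axis along tester y through T(-25,61,241). Stiff (0.06 N m, 1 to 3 N at the tab); stays where it is put.
- catch_tab (a point): Point in the catch's red thumb tab, 46 mm from its hinge (the tab ends 5 mm further out); tab 26 mm wide (y), 8 mm thick. Closed, the tab slopes up at 25 degrees towards the robot and this point is at T(-67,61,260); fully over it slopes down, T(-64,61,216). It can be pressed down from above.
- scraper_grip (a point): Scraper on the bench: centre of its black handle, 20 mm above its underside. Handle 80 (scraper x) by 26 (y) by 40 mm high. Orange blade bar 155 long, 12 wide (y), 24 mm high runs on from the handle's +x end (40 to 195 mm from this point), undersides flush. About 0.18 kg, centre of mass 20 mm from this point towards the blade.
- chip_a_center (a point): Centre of brass chip a, 19 by 12 by 7 mm, about 12 g, loose on the plate.
- chip_b_center (a point): Centre of brass chip b, 16 by 13 by 8 mm, about 12 g, loose on the plate.
- chip_c_center (a point): Centre of brass chip c, 18 by 11 by 8 mm, about 12 g, loose on the plate.
- chip_d_center (a point): Centre of brass chip d, 15 by 14 by 7 mm, about 12 g, loose on the plate.
- ref_block_center (a point): Bystander: steel hardness reference block, a disc of diameter 64 mm, 14 mm high, on the bench; its centre.
- bottle_center (a point): Bystander: amber glass dropper bottle, diameter 38 mm, 75 mm high, standing; its centre.
- mount_tray_center (a point): Bystander: blue tray 110 by 85 by 22 mm with round resin specimen mounts; its centre.
Mind the look-alikes: they are no part of the job. Several things look just like the part that bears scraper_grip: the one meant starts farthest to the robot's left.

How it is judged:
On the way, in this order (a step that is already met when the one before it is completed fails the run):
1. all four chips are off the plate while the scraper is in the gripper (height (world z) of each of chip_a_center, chip_b_center, chip_c_center, chip_d_center below 0.06 m and contact force between the fingers and scraper above 1 N), for 0.1 s.
2. the catch is flipped over while the lever is still at rest (value of joint catch above 0.75 rad and value of joint lever below 0.1 rad), for 0.1 s.
3. the lever is pulled to its stop and the foot presses on the plate (value of joint lever above 0.97 rad and contact force between foot and tester above 6 N), for 0.2 s.
At the end, for the whole second after the job is handed in: Lever above 0.97 rad, foot on the plate with over 6 N, fingers on the knob with over 1 N, through the last second; catch beyond 0.75 rad; all chip centres below 60 mm; scraper released and still on the bench (handle centre below 30 mm, not touching the tester); bystanders left (all of step 3 and contact force between the fingers and lever_c0 above 1 N and value of joint catch above 0.75 rad and height (world z) of each of chip_a_center, chip_b_center, chip_c_center, chip_d_center below 0.06 m and height (world z) of scraper_grip below 0.03 m and contact force between scraper and tester below 0.1 N and linear speed of scraper below 0.02 m/s and contact force between the fingers and scraper below 0.1 N); the arm keeps its last pose, push and grip.
It fails at once if the fingers touch a chip that is still on the plate ((contact force between the fingers and chip_a above 0.3 N and height (world z) of chip_a_center above 0.07 m) or (contact force between the fingers and chip_b above 0.3 N and height (world z) of chip_b_center above 0.07 m) or (contact force between the fingers and chip_c above 0.3 N and height (world z) of chip_c_center above 0.07 m) or (contact force between the fingers and chip_d above 0.3 N and height (world z) of chip_d_center above 0.07 m)).
It fails at once if a bystander is moved more than 25 mm (distance of any of ref_block_center, bottle_center, mount_tray_center from where it was at the start of the episode above 0.025 m).
It also fails if it takes over 72 s, if anything falls off the work surface, if the arm or the gripper's body presses on something with over 40 N, if the wrist force passes 120 N, or if a joint passes its speed limit or range.

## Working session

There is one attempt and no reset: what is moved stays moved. The work goes in short steps, Python scripts to look and compute and a tool call to move; the robot and the scene stay as the last step left them, time stands still between calls to the robot, and variables do not carry over. Pictures are saved under pics/ and viewed, about 8 in all and at most 12, crops included, and the job is handed in when it is done.

Besides the shell and the picture viewer there is one more tool, called as name(argument=value, ...), one argument or row to a line, values as JSON. move_arm: Moves the arm, as the interface text tells. Its arguments: {"type":"object","properties":{"moves":{"type":"array","items":{"type":"object","properties":{"gripper":{"type":"number"},"x":{"type":"number"},"y":{"type":"number"},"z":{"type":"number"},"roll":{"type":"number"}}}}},"required":["moves"]}

```bash
mkdir -p pics; cat > h.py <<'E'
import numpy as np, cv2
from bench import ctrl
def snap(n):
    c=ctrl.camera(n); np.savez(f'{n}.npz',**{k:np.array(v) for k,v in c.items()}); return c
def load(n): return dict(np.load(f'{n}.npz'))
def save(img,f): cv2.imwrite('pics/'+f,img[:,:,::-1])
def crop(c,u0,v0,u1,v1,s,f): save(cv2.resize(c['img'][v0:v1,u0:u1],None,fx=s,fy=s,interpolation=cv2.INTER_CUBIC),f)
def px2w(c,u,v,z):
    T=c['world_from_camera']; d=T[:3,:3]@np.array([(u-c['cx'])/c['fx'],-(v-c['cy'])/c['fy'],-1]); o=T[:3,3]
    return o+d*(z-o[2])/d[2]
def w2px(c,p):
    T=c['world_from_camera']; q=T[:3,:3].T@(np.array(p)-T[:3,3]); return np.array([c['cx']+c['fx']*q[0]/-q[2], c['cy']-c['fy']*q[1]/-q[2]])
E
ls; python3 - <<'E'
from h import *
a=snap('scene');b=snap('top')
for n,c in(('s',a),('t',b)):
    print([k for k in c], c['fx'],c['fy'],c['cx'],c['cy']); print(np.round(c['world_from_camera'],3)); 
save(a['img'],'s0.png');save(b['img'],'t0.png')
o=ctrl.get_obs();print(o)
E
```

```text
h.py
pics
['img', 'fx', 'fy', 'cx', 'cy', 'world_from_camera'] 416.9851684698977 416.9851684698977 315.80119115231753 191.67008471662294
[[-0.774 -0.444  0.45   1.123]
 [ 0.633 -0.537  0.558  0.686]
 [-0.006  0.717  0.697  1.088]
 [ 0.     0.     0.     1.   ]]
['img', 'fx', 'fy', 'cx', 'cy', 'world_from_camera'] 473.42132462136 473.42132462136 314.3746278634017 188.92464896007158
[[ 0.028  0.998 -0.058  0.465]
 [-0.999  0.027 -0.018 -0.036]
 [-0.017  0.058  0.998  1.877]
 [ 0.     0.     0.     1.   ]]
{'time_s': 0.1, 'q': array([-1.49032400e+00,  1.81462132e-01,  1.60790858e+00, -1.65433164e-06,
        1.35381559e+00, -2.06310649e-01]), 'dq': array([-0.00063211, -0.00161426, -0.00115618,  0.00046934,  0.0003527 ,
       -0.0004405 ]), 'joint_efforts': array([ 1.09252280e-03, -4.45874619e+01, -3.52237666e+01, -2.84555654e-04,
        4.11490983e-03,  3.09734361e-06]), 'eef_pos': array([ 0.16264088, -0.55127834,  0.40387635]), 'eef_rot': array([-5.97221688e-04,  8.00895619e-01, -5.98803451e-01, -5.27505676e-04]), 'wrist_force': array([ 0.95188095, -0.36123531, -0.88881055]), 'torque': array([0.01971475, 0.02489421, 0.00802709]), 'opening': 1.000552243741222}
```

View pics/s0.png

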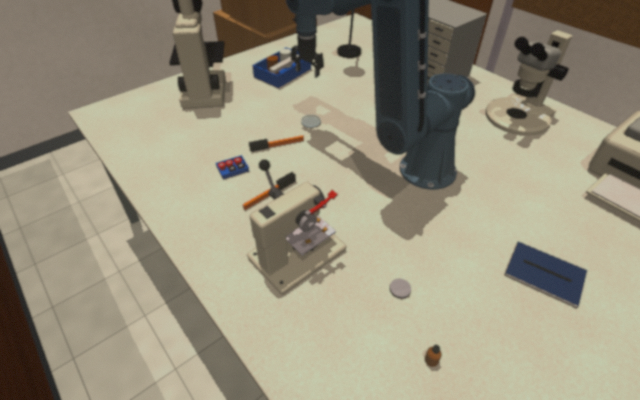

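View pics/t0.png

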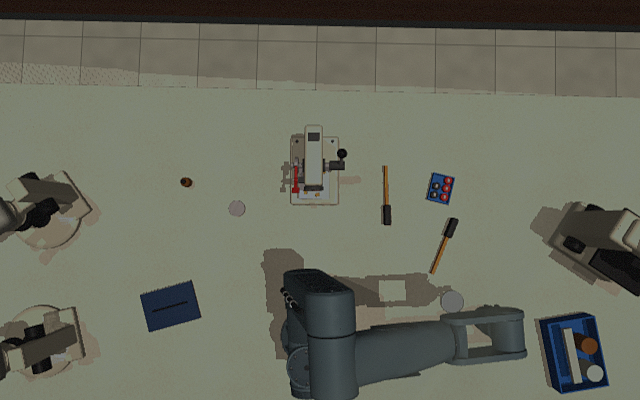

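Top view: the tester is at about (315,165). The scraper candidates are the handles at (387,214) and (452,228). Smaller u is farther to the robot's left, so I choose (387,214), whose blade points away from the robot. I'll check it in close crops.

```bash
python3 - <<'E'
from h import *
a=load('scene');b=load('top')
crop(b,270,115,400,235,6,'t1.png')
crop(a,225,145,365,295,4,'s1.png')
for p in [(387,206),(387,224),(386,166),(237,208),(452,301)]: print(p,px2w(b,*p,0.02))
E
```

```text
(387, 206) [ 0.51305337 -0.28730227  0.02      ]
(387, 224) [ 0.44285281 -0.28861307  0.02      ]
(386, 166) [ 0.67007109 -0.2804492   0.02      ]
(237, 208) [0.48918523 0.30050357 0.02      ]
(452, 301) [ 0.1536584  -0.54413194  0.02      ]
```

View pics/t1.png

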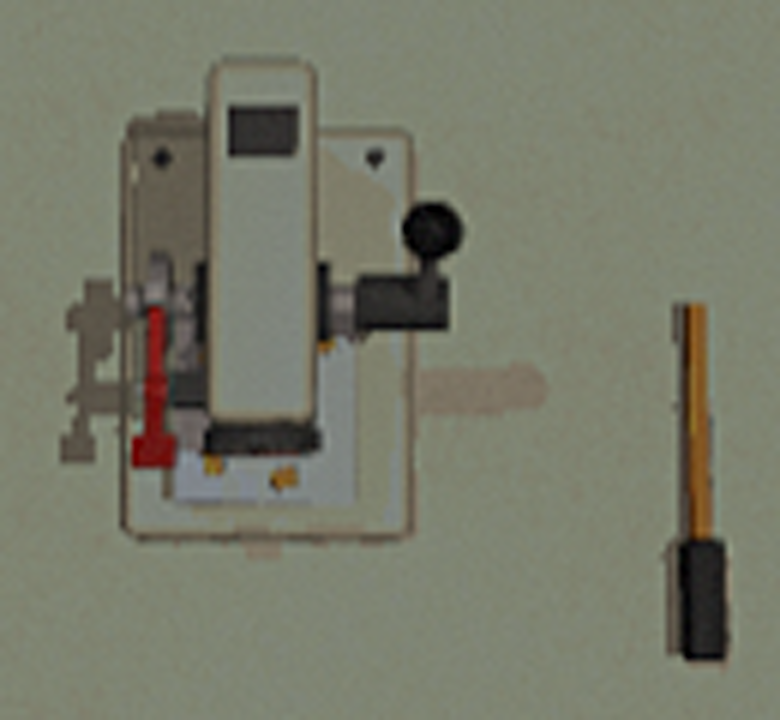

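View pics/s1.png

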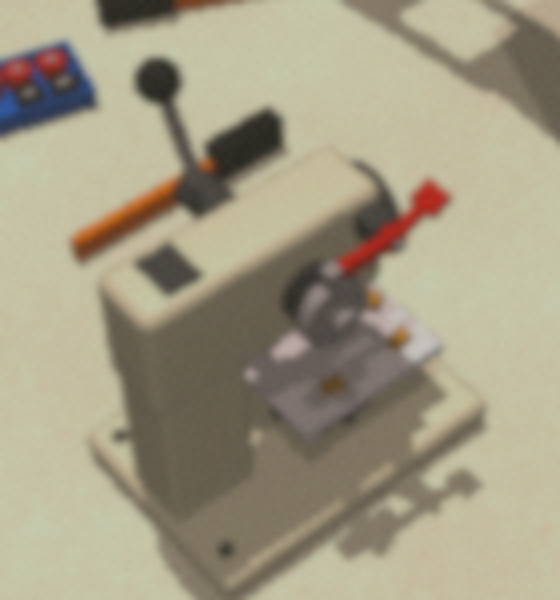

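The top crop (6x) shows the upright scraper, with its handle at about (703,600) and blade up to (697,305). Chips show at (213,465), (285,478) and (325,345). The scene crop (4x) shows chips at (375,298), (397,338) and (333,385), the last on the +y side near the back. Next I fit the tester pose from known points in both views.

```bash
cat >> h.py <<'E'
def T2w(t,p):
    p=np.array(p,float)/1000; c,s=np.cos(t[2]),np.sin(t[2]); return np.array([t[0]+c*p[0]-s*p[1],t[1]+s*p[0]+c*p[1],p[2]])
def w2T(t,w):
    c,s=np.cos(t[2]),np.sin(t[2]); dx,dy=w[0]-t[0],w[1]-t[1]; return np.round(1000*np.array([c*dx+s*dy,-s*dx+c*dy,w[2]]),1)
TC=lambda u,v:(270+(u+.5)/6-.5,115+(v+.5)/6-.5)
SC=lambda u,v:(225+(u+.5)/4-.5,145+(v+.5)/4-.5)
E
python3 - <<'E'
from h import *
from scipy.optimize import least_squares
a=load('scene');b=load('top')
top=[((122,538),(-105,95,28)),((413,538),(-105,-95,28)),((413,130),(165,-95,28)),((433,231),(56,-95,332)),((154,452),(-69,61,262)),((355,503),(-84.5,-57.5,80)),((172,503),(-84.5,57.5,80)),((209,62),(165,32,262)),((316,62),(165,-32,262))]
sc=[((158,81),(56,-95,332)),((430,198),(-67,61,260)),((442,348),(-84.5,57.5,80)),((483,410),(-105,95,28)),((222,597),(165,95,14)),((310,437),(55.5,57.5,78))]
def r(t): return np.concatenate([w2px(b,T2w(t,P))-TC(*p) for p,P in top]+[w2px(a,T2w(t,P))-SC(*p) for p,P in sc])
f=least_squares(r,[.6,-.03,0],loss='soft_l1',f_scale=1);print(f.x,np.degrees(f.x[2]));print(np.round(f.fun.reshape(-1,2),1))
t=f.x;np.save('t.npy',t)
for p in [(213,465),(285,478),(325,345)]: print('top',w2T(t,px2w(b,*TC(*p),.085)))
for p in [(375,298),(397,338),(333,385)]: print('sc',w2T(t,px2w(a,*SC(*p),.084)))
for p in [(680,540),(725,540),(682,660),(727,660)]: print('handle',px2w(b,*TC(*p),.04))
for p in [(697,305),(700,540)]: print('bar',px2w(b,*TC(*p),.024))
for n,P in dict(knob=(56,-95,332),stop=(-72,-95,286),tab=(-67,61,260),tabover=(-64,61,216),plate=(-14.5,0,80)).items(): print(n,T2w(t,P).round(3))
E
```

```text
[6.19185636e-01 2.42247100e-04 9.55486132e-03] 0.5474532277386109
[[-0.5 -1. ]
 [-0.3 -0.2]
 [ 0.7 -0.8]
 [ 0.1 -0.5]
 [-0.4  1. ]
 [-0.  -0.3]
 [ 0.2 -0.8]
 [ 0.2 -1.6]
 [ 1.  -1.3]
 [ 0.4 -0.3]
 [ 1.9 -1.1]
 [ 0.9 -1. ]
 [ 2.7 -2.3]
 [ 0.6  0.4]
 [-0.8  0.1]]
top [-63.2  32.6  85. ]
top [-70.7 -13.1  85. ]
top [ 14.1 -36.9  85. ]
sc [-71.1 -13.1  84. ]
sc [-57.   30.6  84. ]
sc [11.6 35.  84. ]
handle [ 0.5175828  -0.26873249  0.04      ]
handle [ 0.51836941 -0.29767169  0.04      ]
handle [ 0.44044017 -0.2714956   0.04      ]
handle [ 0.4412453  -0.30036275  0.04      ]
bar [ 0.67190136 -0.27890098  0.024     ]
bar [ 0.51839616 -0.28373799  0.024     ]
knob [ 0.676 -0.094  0.332]
stop [ 0.548 -0.095  0.286]
tab [0.552 0.061 0.26 ]
tabover [0.555 0.061 0.216]
plate [0.605 0.    0.08 ]
```

The tester fit gives T ≈ (0.619, 0.000) with yaw 0.5°. The chips are at about T(-60,32), (-71,-13), (14,-37) and (12,35). The handle centre is at about (0.479,-0.2845) with yaw 1.9°, and its size matches.

Look-alike check: of the handles at (387,214) and (452,228), (387,214) is the one farther left, and its crop confirms a black handle with an orange blade.

Plan: with the blade pointing +x, lift it, then sweep it across the plate in +y from in front. The tip then reaches T x≈50.

move_arm(
  moves=[
    {"roll":10.7,"gripper":100},
    {"roll":3.8},
    {"x":-3.2,"y":-4.2},
    {"x":-3.2,"y":-4.2},
    {"x":-3.2,"y":-4.2},
  ],
)

```text
validation failed for argument at $.mo...
```

move_arm(
  moves=[
    {"x":-3.2,"y":-4.2},
    {"x":-3.2,"y":-4.2},
    {"x":-3.2,"y":-4.2},
    {"x":-3.2,"y":-4.2},
    {"x":-3.2,"y":-4.2},
  ],
)

```text
validation failed for argument at $.mo...
```

move_arm(
  moves=[
    {"z":5},
    {"z":5},
    {"gripper":60},
  ],
)

```text
validation failed for argument at $.mo...
```

```bash
cat >> h.py <<'E'
from scipy.spatial.transform import Rotation as Ro
def st():
    o=ctrl.get_obs(); w,x,y,z=o['eef_rot']; R=Ro.from_quat([x,y,z,w]).as_matrix()
    print('t',round(o['time_s'],2),'tcp',o['eef_pos'].round(4),'yaw',np.degrees(np.arctan2(R[1,0],R[0,0])).round(2),'tilt',R[2,:2].round(4),'F',o['wrist_force'].round(1),'open',round(float(o['opening']),3),'q',o['q'].round(2)); return o,R
def delta(target):
    o,R=st(); print('cm tool',(100*R.T@(np.array(target)-o['eef_pos'])).round(2))
E
python3 - <<'E'
from h import *
delta([.4915,-.2841,.179])
b=snap('top'); crop(b,340,150,440,250,6,'t2.png')
E
```

```text
t 0.1 tcp [ 0.1626 -0.5513  0.4039] yaw -73.57 tilt [-0.0016 -0.0003] F [ 1.  -0.4 -0.9] open 1.001 q [-1.49  0.18  1.61 -0.    1.35 -0.21]
cm tool [-16.29 -39.09  22.53]
```

View pics/t2.png

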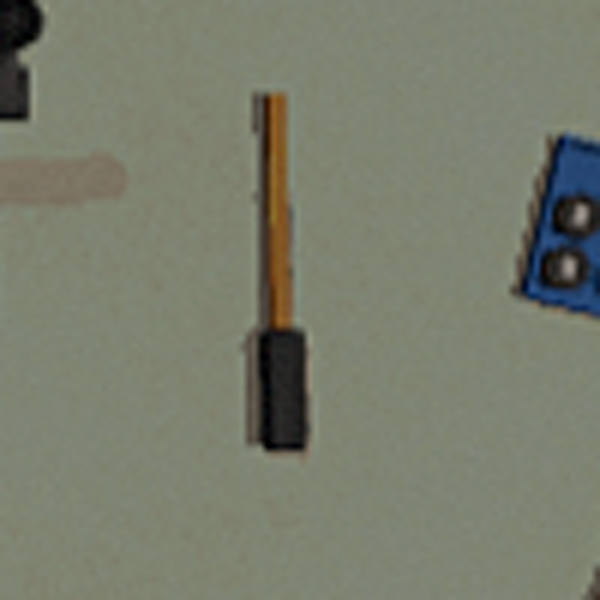

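The rows were refused, so nothing moved; probably every key is required. The crop confirms the scraper with its handle at (285,390).

move_arm(
  moves=[
    {"gripper":100,"x":0,"y":0,"z":0,"roll":10.7},
    {"gripper":100,"x":0,"y":0,"z":0,"roll":3.8},
    {"gripper":100,"x":-3.2,"y":-4.2,"z":0,"roll":0},
    {"gripper":100,"x":-3.2,"y":-4.2,"z":0,"roll":0},
    {"gripper":100,"x":-3.2,"y":-4.2,"z":0,"roll":0},
  ],
)

```text
time_s: 0.78
eef_pos: [0.2862, -0.4502, 0.4044]
eef_rot: [-0.0, 0.719, -0.695, -0.0]
wrist_force: [0.5, -0.5, -0.2]
opening: 1.004
```

move_arm(
  moves=[
    {"gripper":100,"x":-3.2,"y":-4.2,"z":0,"roll":0},
    {"gripper":100,"x":-3.2,"y":-4.2,"z":0,"roll":0},
    {"gripper":100,"x":-3.2,"y":-4.2,"z":0,"roll":0},
    {"gripper":100,"x":-3.2,"y":-4.2,"z":0,"roll":0},
    {"gripper":100,"x":-3.2,"y":-4.2,"z":0,"roll":0},
  ],
)

```text
time_s: 1.4
eef_pos: [0.491, -0.283, 0.4045]
eef_rot: [0.0, 0.719, -0.695, -0.0]
wrist_force: [0.5, -0.6, -0.1]
opening: 1.002
```

move_arm(
  moves=[
    {"gripper":100,"x":0,"y":0,"z":5,"roll":0},
    {"gripper":100,"x":0,"y":0,"z":5,"roll":0},
    {"gripper":100,"x":0,"y":0,"z":0,"roll":0},
  ],
)

```text
time_s: 1.78
eef_pos: [0.4884, -0.2828, 0.3004]
eef_rot: [0.0, 0.719, -0.695, -0.005]
wrist_force: [-0.1, 0.3, 0.3]
opening: 0.996
```

```bash
python3 - <<'E'
from h import *
delta([.4915,-.2841,.179])
E
```

```text
t 1.77 tcp [ 0.4884 -0.2828  0.3004] yaw -88.05 tilt [-0.0068  0.007 ] F [-0.1  0.3  0.3] open 0.996 q [-0.74  0.28  1.72  0.    1.16  0.8 ]
cm tool [ 0.23 -0.39 12.13]
```

move_arm(
  moves=[
    {"gripper":100,"x":0.1,"y":-0.1,"z":4,"roll":0},
    {"gripper":100,"x":0,"y":0,"z":4,"roll":0},
    {"gripper":100,"x":0,"y":0,"z":3,"roll":0},
    {"gripper":100,"x":0,"y":0,"z":1,"roll":0},
    {"gripper":100,"x":0,"y":0,"z":0,"roll":0},
  ],
)

```text
time_s: 2.4
eef_pos: [0.4914, -0.286, 0.1859]
eef_rot: [-0.0, 0.719, -0.695, 0.001]
wrist_force: [0.5, -0.2, 1.1]
opening: 0.999
```

```bash
python3 - <<'E'
from h import *
delta([.4915,-.2841,.179])
E
```

```text
t 2.4 tcp [ 0.4914 -0.286   0.1859] yaw -88.08 tilt [ 0.0008 -0.0009] F [ 0.5 -0.2  1.1] open 0.999 q [-0.74  0.46  1.75  0.    0.93  0.8 ]
cm tool [-0.19 -0.02  0.69]
```

move_arm(
  moves=[
    {"gripper":100,"x":-0.15,"y":0,"z":0.6,"roll":0},
    {"gripper":0,"x":0,"y":0,"z":0,"roll":0},
    {"gripper":0,"x":0,"y":0,"z":0,"roll":0},
    {"gripper":0,"x":0,"y":0,"z":0,"roll":0},
    {"gripper":0,"x":0,"y":0,"z":0,"roll":0},
  ],
)

```text
time_s: 3.02
eef_pos: [0.4911, -0.2842, 0.1793]
eef_rot: [0.0, 0.719, -0.695, 0.001]
wrist_force: [-0.2, -0.1, 6.1]
opening: 0.294
```

move_arm(
  moves=[
    {"gripper":0,"x":0,"y":0,"z":0,"roll":0},
    {"gripper":0,"x":0,"y":0,"z":0,"roll":0},
    {"gripper":0,"x":0,"y":0,"z":0,"roll":0},
    {"gripper":0,"x":0,"y":0,"z":0,"roll":0},
  ],
)

```text
time_s: 3.52
eef_pos: [0.4912, -0.2842, 0.1793]
eef_rot: [0.0, 0.719, -0.695, 0.001]
wrist_force: [-0.5, -1.1, 5.4]
opening: 0.296
```

```bash
python3 - <<'E'
from h import *
st()
E
```

```text
t 3.52 tcp [ 0.4912 -0.2842  0.1793] yaw -88.07 tilt [ 0.001 -0.001] F [-0.5 -1.1  5.4] open 0.296 q [-0.73  0.47  1.75 -0.    0.92  0.8 ]
```

move_arm(
  moves=[
    {"gripper":0,"x":0,"y":0,"z":-3,"roll":0},
    {"gripper":0,"x":0,"y":0,"z":-4,"roll":0},
    {"gripper":0,"x":0,"y":0,"z":-4,"roll":0},
    {"gripper":0,"x":0,"y":0.3,"z":-1,"roll":1.4},
    {"gripper":0,"x":-2.5,"y":0,"z":0,"roll":0},
  ],
)

```text
time_s: 4.15
eef_pos: [0.4872, -0.2593, 0.2984]
eef_rot: [0.0, 0.709, -0.705, 0.0]
wrist_force: [-0.5, 0.6, -2.2]
opening: 0.292
```

move_arm(
  moves=[
    {"gripper":0,"x":-4,"y":0,"z":0,"roll":0},
    {"gripper":0,"x":-4,"y":0,"z":0,"roll":0},
    {"gripper":0,"x":-4,"y":0,"z":0,"roll":0},
    {"gripper":0,"x":-3,"y":0,"z":0,"roll":0},
    {"gripper":0,"x":0,"y":0,"z":0,"roll":0},
  ],
)

```text
time_s: 4.78
eef_pos: [0.4847, -0.1056, 0.2962]
eef_rot: [0.001, 0.712, -0.703, -0.003]
wrist_force: [-1.1, -0.8, -1.5]
opening: 0.294
```

```bash
python3 - <<'E'
from h import *
st()
a=snap('scene'); crop(a,225,130,375,280,4,'s3.png')
E
```

```text
t 4.78 tcp [ 0.4847 -0.1056  0.2962] yaw -89.28 tilt [-0.003   0.0045] F [-1.1 -0.8 -1.5] open 0.294 q [-0.45  0.14  1.89  0.    1.11  1.1 ]
```

View pics/s3.png

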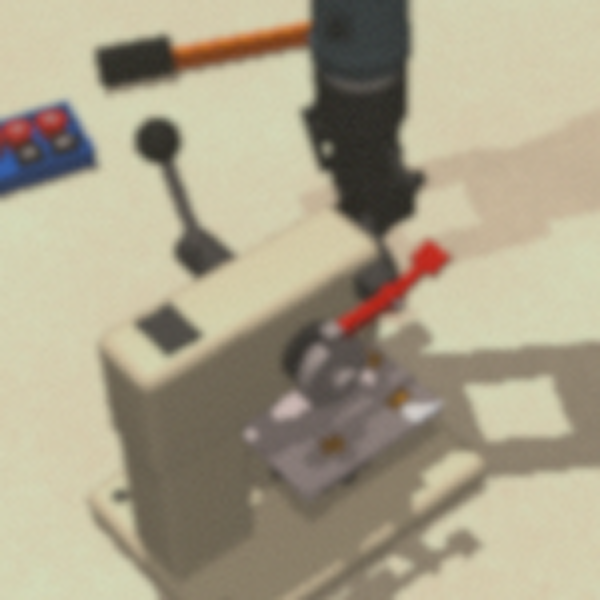

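The scene view shows the scraper held behind the tester's head, with the blade hidden from this camera. The chips at (375,358), (397,398) and (333,445) are untouched. I'll lower to sweep height and approach the plate edge, checking force.

move_arm(
  moves=[
    {"gripper":0,"x":0,"y":0,"z":2,"roll":0},
    {"gripper":0,"x":0,"y":0,"z":1.6,"roll":0},
    {"gripper":0,"x":-1.5,"y":0,"z":0,"roll":0},
    {"gripper":0,"x":0,"y":0,"z":0,"roll":0},
    {"gripper":0,"x":0,"y":0,"z":0,"roll":0},
  ],
)

```text
time_s: 5.45
eef_pos: [0.4864, -0.0938, 0.2633]
eef_rot: [-0.0, 0.711, -0.704, 0.001]
wrist_force: [-0.3, -0.3, -1.8]
opening: 0.295
```

```bash
python3 - <<'E'
from h import *
o,R=st(); print(o['torque'])
b=snap('top'); crop(b,270,125,370,225,6,'t4.png')
E
```

```text
t 5.45 tcp [ 0.4864 -0.0938  0.2633] yaw -89.43 tilt [ 0.0007 -0.0011] F [-0.3 -0.3 -1.8] open 0.295 q [-0.43  0.19  1.92 -0.    1.04  1.13]
[-0.01145695 -0.00079644 -0.01593561]
```

View pics/t4.png

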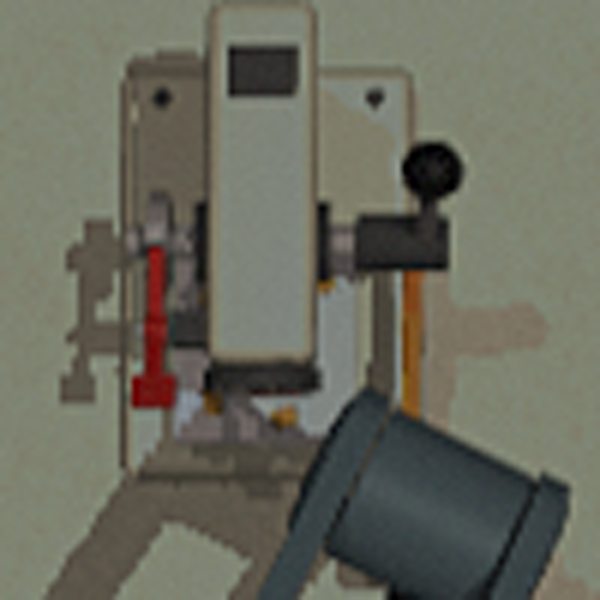

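The top view shows the blade straight at (413,330), right of the plate and parallel to it. I lower 1.5 mm, back off 6 mm for catch clearance, and sweep in +y.

move_arm(
  moves=[
    {"gripper":0,"x":0,"y":0.6,"z":0.15,"roll":0},
    {"gripper":0,"x":-1.3,"y":0,"z":0,"roll":0},
    {"gripper":0,"x":-1.3,"y":0,"z":0,"roll":0},
    {"gripper":0,"x":-1.3,"y":0,"z":0,"roll":0},
    {"gripper":0,"x":-1.0,"y":0,"z":0,"roll":0},
  ],
)

```text
time_s: 6.12
eef_pos: [0.4796, -0.0438, 0.2612]
eef_rot: [-0.0, 0.711, -0.704, -0.0]
wrist_force: [0.1, 0.4, -1.9]
opening: 0.301
```

```bash
python3 - <<'E'
from h import *
o,R=st(); print(o['torque'])
E
```

```text
t 6.12 tcp [ 0.4796 -0.0438  0.2612] yaw -89.42 tilt [-0.0001  0.0001] F [ 0.1  0.4 -1.9] open 0.301 q [-0.34  0.16  1.95  0.    1.03  1.22]
[ 0.02627245 -0.0077423  -0.02667037]
```

move_arm(
  moves=[
    {"gripper":0,"x":-1.3,"y":0,"z":0,"roll":0},
    {"gripper":0,"x":-1.3,"y":0,"z":0,"roll":0},
    {"gripper":0,"x":-1.3,"y":0,"z":0,"roll":0},
    {"gripper":0,"x":-1.3,"y":0,"z":0,"roll":0},
    {"gripper":0,"x":-1.3,"y":0,"z":0,"roll":0},
  ],
)

```text
time_s: 6.75
eef_pos: [0.479, 0.0209, 0.2612]
eef_rot: [0.0, 0.71, -0.704, -0.0]
wrist_force: [-0.9, -0.2, -2.2]
opening: 0.298
```

move_arm(
  moves=[
    {"gripper":0,"x":-1.3,"y":0,"z":0,"roll":0},
    {"gripper":0,"x":-1.3,"y":0,"z":0,"roll":0},
    {"gripper":0,"x":-1.3,"y":0,"z":0,"roll":0},
    {"gripper":0,"x":-1.3,"y":0,"z":0,"roll":0},
    {"gripper":0,"x":-1.0,"y":0,"z":0,"roll":0},
  ],
)

```text
time_s: 7.38
eef_pos: [0.4784, 0.0829, 0.2612]
eef_rot: [0.0, 0.71, -0.704, -0.0]
wrist_force: [0.1, 0.5, -1.4]
opening: 0.301
```

```bash
python3 - <<'E'
from h import *
o,R=st(); print(o['torque'])
a=snap('scene'); crop(a,225,145,375,295,4,'s5.png')
E
```

```text
t 7.38 tcp [0.4784 0.0829 0.2612] yaw -89.45 tilt [-0.0001  0.0001] F [ 0.1  0.5 -1.4] open 0.301 q [-0.07  0.17  1.94  0.    1.03  1.49]
[-0.03681614  0.02549702 -0.00698267]
```

View pics/s5.png

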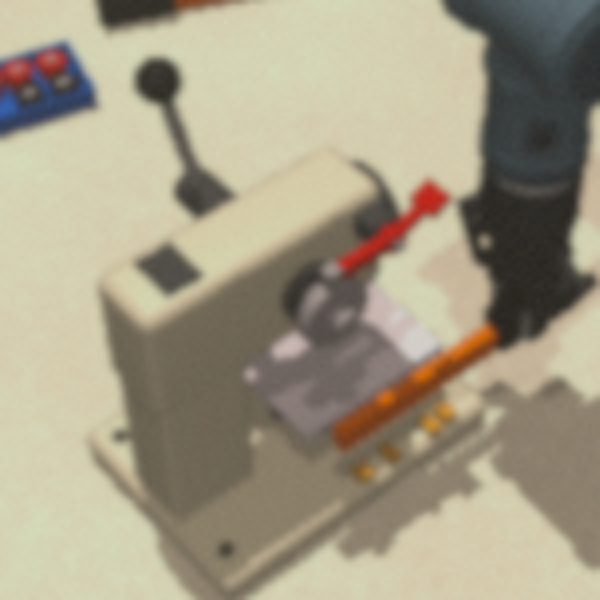

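All four chips lie on the base, at (363,470), (390,452), (430,430) and (445,412), with the plate clear and the scraper in the grip. Next I lay the scraper down at y≈0.175, left of the tester base (edge 0.095) and right of the disc (edge 0.268).

move_arm(
  moves=[
    {"gripper":0,"x":-1.5,"y":0.5,"z":-1,"roll":0},
    {"gripper":0,"x":-2.5,"y":0.5,"z":0,"roll":0},
    {"gripper":0,"x":-3,"y":0.5,"z":0,"roll":0},
    {"gripper":0,"x":-2.2,"y":0.5,"z":0,"roll":0},
    {"gripper":0,"x":0,"y":0,"z":3,"roll":0},
  ],
)

```text
time_s: 8.05
eef_pos: [0.4584, 0.1758, 0.2437]
eef_rot: [-0.003, 0.711, -0.703, 0.002]
wrist_force: [0.2, -0.2, -2.4]
opening: 0.296
```

move_arm(
  moves=[
    {"gripper":0,"x":0,"y":0,"z":3,"roll":0},
    {"gripper":0,"x":0,"y":0,"z":2,"roll":0},
    {"gripper":0,"x":0,"y":0,"z":0.5,"roll":0},
    {"gripper":0,"x":0,"y":0,"z":0,"roll":0},
    {"gripper":0,"x":0,"y":0,"z":0,"roll":0},
  ],
)

```text
time_s: 8.68
eef_pos: [0.4582, 0.174, 0.1873]
eef_rot: [-0.001, 0.71, -0.704, 0.001]
wrist_force: [0.6, -0.7, -1.1]
opening: 0.297
```

```bash
python3 - <<'E'
from h import *
o,R=st(); print(o['torque'])
E
```

```text
t 8.68 tcp [0.4582 0.174  0.1873] yaw -89.47 tilt [-0.0002 -0.0019] F [ 0.6 -0.7 -1.1] open 0.297 q [0.12 0.32 1.95 0.   0.87 1.68]
[ 0.02485207 -0.02527538 -0.04967075]
```

move_arm(
  moves=[
    {"gripper":0,"x":0,"y":0,"z":0.5,"roll":0},
    {"gripper":0,"x":0,"y":0,"z":0.2,"roll":0},
    {"gripper":0,"x":0,"y":0,"z":0,"roll":0},
    {"gripper":0,"x":0,"y":0,"z":0,"roll":0},
  ],
)

```text
time_s: 9.18
eef_pos: [0.4577, 0.1738, 0.1793]
eef_rot: [-0.0, 0.71, -0.704, 0.0]
wrist_force: [-1.2, 0.3, 0.9]
opening: 0.297
```

move_arm(
  moves=[
    {"gripper":60,"x":0,"y":0,"z":0,"roll":0},
    {"gripper":60,"x":0,"y":0,"z":0,"roll":0},
    {"gripper":60,"x":0,"y":0,"z":0,"roll":0},
    {"gripper":60,"x":0,"y":0,"z":-2,"roll":0},
    {"gripper":60,"x":0,"y":0,"z":-4,"roll":0},
  ],
)

```text
time_s: 9.8
eef_pos: [0.4566, 0.1736, 0.2383]
eef_rot: [0.002, 0.71, -0.704, -0.001]
wrist_force: [1.4, -0.5, -0.0]
opening: 0.598
```

move_arm(
  moves=[
    {"gripper":0,"x":0,"y":0,"z":-6,"roll":0},
    {"gripper":0,"x":0,"y":0,"z":-6,"roll":0},
    {"gripper":0,"x":0,"y":0,"z":-6,"roll":0},
    {"gripper":0,"x":0,"y":0,"z":-6,"roll":0},
    {"gripper":0,"x":0,"y":0,"z":0,"roll":0},
  ],
)

```text
time_s: 10.42
eef_pos: [0.4584, 0.174, 0.4851]
eef_rot: [-0.004, 0.71, -0.704, 0.003]
wrist_force: [-0.2, -0.3, -0.3]
opening: 0.001
```

```bash
python3 - <<'E'
from h import *
t=np.load('t.npy')
print('tab',T2w(t,(-67,61,260)),'over',T2w(t,(-64,61,216)))
delta([.552,.061,.47])
a=snap('scene'); crop(a,225,145,375,295,4,'s6.png')
E
```

```text
tab [0.55160586 0.0605993  0.26      ] over [0.55460572 0.06062796 0.216     ]
t 10.43 tcp [0.4584 0.174  0.4851] yaw -89.46 tilt [-0.0012 -0.0111] F [-0.2 -0.3 -0.3] open 0.001 q [ 0.12 -0.08  1.71 -0.    1.49  1.68]
cm tool [11.39 -9.24  1.6 ]
```

View pics/s6.png

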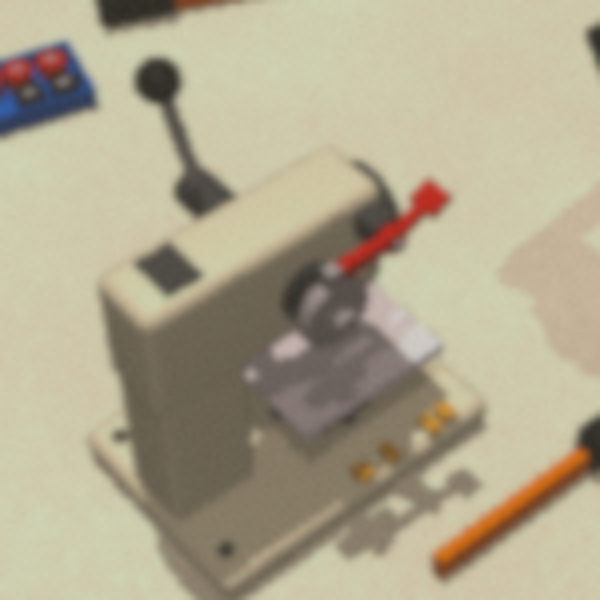

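The plate is clear: four chips are on the base around (363,470)–(445,412), and the scraper lies flat on the bench with its blade tip at (440,565). Next is pressing the catch tab from above with closed fingers.

move_arm(
  moves=[
    {"gripper":0,"x":3.8,"y":-3.1,"z":0,"roll":0},
    {"gripper":0,"x":3.8,"y":-3.1,"z":0,"roll":0},
    {"gripper":0,"x":3.8,"y":-3.1,"z":0,"roll":0},
    {"gripper":0,"x":0,"y":0,"z":1.5,"roll":0},
    {"gripper":0,"x":0,"y":0,"z":0,"roll":0},
  ],
)

```text
time_s: 11.1
eef_pos: [0.5508, 0.0608, 0.4607]
eef_rot: [0.002, 0.71, -0.704, -0.003]
wrist_force: [-0.4, -0.1, 0.5]
opening: -0.004
```

```bash
python3 - <<'E'
from h import *
delta([.5506,.0602,.398])
E
```

```text
t 11.1 tcp [0.5508 0.0608 0.4607] yaw -89.5 tilt [-0.0011  0.0065] F [-0.4 -0.1  0.5] open -0.004 q [-0.1   0.09  1.59  0.    1.46  1.46]
cm tool [ 0.07 -0.02  6.27]
```

Tip is now at z≈0.288 with the tab top at ≈0.266. Pressing down gently to tip z≈0.225.

move_arm(
  moves=[
    {"gripper":0,"x":0,"y":0,"z":1.2,"roll":0},
    {"gripper":0,"x":0,"y":0,"z":1,"roll":0},
    {"gripper":0,"x":0,"y":0,"z":1,"roll":0},
    {"gripper":0,"x":0,"y":0,"z":1,"roll":0},
    {"gripper":0,"x":0,"y":0,"z":0,"roll":0},
  ],
)

```text
time_s: 11.72
eef_pos: [0.5514, 0.0608, 0.4211]
eef_rot: [0.0, 0.71, -0.704, -0.001]
wrist_force: [-0.1, 0.1, 0.8]
opening: -0.001
```

move_arm(
  moves=[
    {"gripper":0,"x":0,"y":0,"z":1,"roll":0},
    {"gripper":0,"x":0,"y":0,"z":0.6,"roll":0},
    {"gripper":0,"x":0,"y":0,"z":0,"roll":0},
  ],
)

```text
time_s: 12.1
eef_pos: [0.5515, 0.0606, 0.4055]
eef_rot: [0.0, 0.71, -0.704, -0.0]
wrist_force: [-0.9, -0.6, -0.7]
opening: -0.005
```

```bash
python3 - <<'E'
from h import *
delta([.5506,.0602,.396])
E
```

```text
t 12.1 tcp [0.5515 0.0606 0.4055] yaw -89.48 tilt [-0.0001  0.0011] F [-0.9 -0.6 -0.7] open -0.005 q [-0.1   0.14  1.66 -0.    1.35  1.46]
cm tool [0.04 0.09 0.95]
```

move_arm(
  moves=[
    {"gripper":0,"x":0,"y":0,"z":0.6,"roll":0},
    {"gripper":0,"x":0,"y":0,"z":0.3,"roll":0},
    {"gripper":0,"x":0,"y":0,"z":0,"roll":0},
  ],
)

```text
time_s: 12.48
eef_pos: [0.5518, 0.0607, 0.3988]
eef_rot: [-0.0, 0.71, -0.704, 0.001]
wrist_force: [-2.4, 0.8, 9.9]
opening: -0.001
```

```bash
python3 - <<'E'
from h import *
st()
a=snap('scene'); crop(a,265,145,365,245,6,'s7.png')
E
```

```text
t 12.47 tcp [0.5518 0.0607 0.3988] yaw -89.46 tilt [ 0.0004 -0.0016] F [-2.4  0.8  9.9] open -0.001 q [-0.1   0.14  1.66 -0.    1.33  1.46]
```

View pics/s7.png

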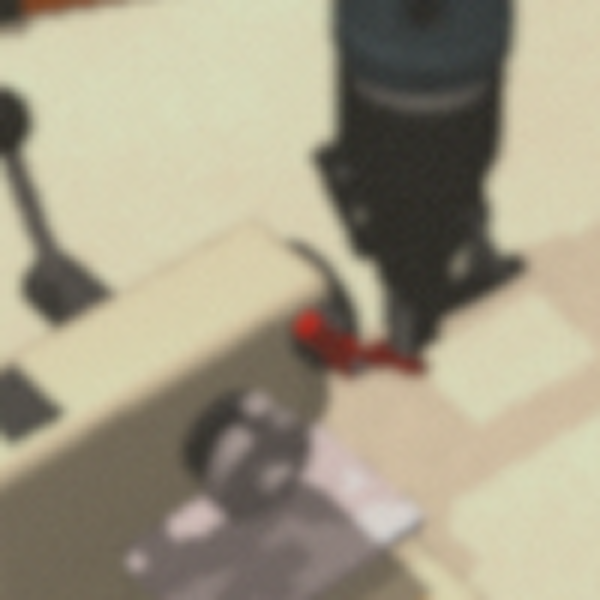

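The catch is fully over: the red tab slopes down at (390,355), and 10 N is felt at its stop. Now lift and go over the knob at about (0.676,-0.094,0.332).

move_arm(
  moves=[
    {"gripper":0,"x":0,"y":0,"z":-5,"roll":0},
    {"gripper":0,"x":0,"y":0,"z":-5,"roll":0},
    {"gripper":0,"x":0,"y":0,"z":-6,"roll":0},
    {"gripper":100,"x":3.8,"y":-3.1,"z":0,"roll":0},
    {"gripper":100,"x":3.8,"y":-3.1,"z":0,"roll":0},
  ],
)

```text
time_s: 13.15
eef_pos: [0.6148, -0.0151, 0.5582]
eef_rot: [-0.001, 0.711, -0.703, 0.001]
wrist_force: [0.9, -0.3, -0.1]
opening: 0.418
```

move_arm(
  moves=[
    {"gripper":100,"x":3.8,"y":-3.1,"z":0,"roll":0},
    {"gripper":100,"x":4,"y":-3.1,"z":0,"roll":0},
    {"gripper":100,"x":0,"y":0,"z":0,"roll":0},
    {"gripper":100,"x":0,"y":0,"z":0,"roll":0},
  ],
)

```text
time_s: 13.65
eef_pos: [0.677, -0.0921, 0.5562]
eef_rot: [0.0, 0.71, -0.704, -0.001]
wrist_force: [0.6, 0.5, 1.2]
opening: 0.999
```

```bash
python3 - <<'E'
from h import *
t=np.load('t.npy'); a=snap('scene');b=snap('top')
delta(T2w(t,(56,-95,332+155)))
for n,P in (('rest',(56,-95,332)),): print(w2px(a,T2w(t,P)),w2px(b,T2w(t,P)))
A=cv2.resize(a['img'][135:235,220:320],None,fx=4,fy=4,interpolation=2);B=cv2.resize(b['img'][100:200,280:380],None,fx=4,fy=4,interpolation=2)
save(np.hstack([A,B]),'m8.png')
E
```

```text
t 13.75 tcp [ 0.6766 -0.091   0.5575] yaw -89.4 tilt [-0.0002 -0.0001] F [-0.4 -0.9  0.2] open 0.999 q [-0.31  0.35  1.09  0.    1.69  1.25]
cm tool [0.32 0.06 7.05]
[264.49297902 164.59435127] [341.89710536 152.5689714 ]
```

View pics/m8.png

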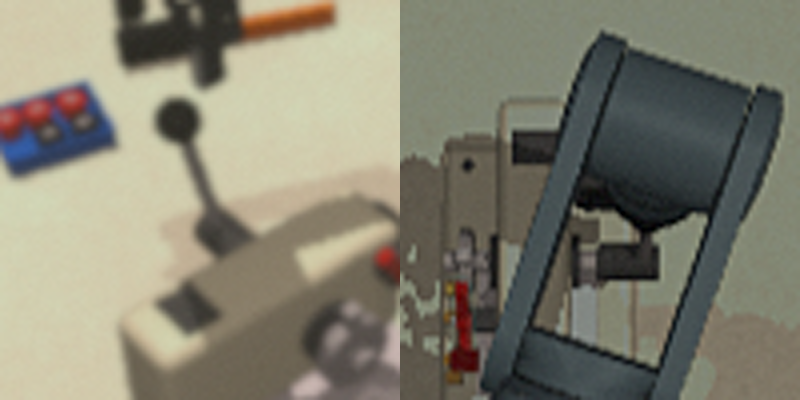

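The knob is seen at scene pixel (264.4,164.6), exactly where predicted (264.5,164.6). Descend and grip.

move_arm(
  moves=[
    {"gripper":100,"x":0.3,"y":0,"z":2,"roll":0},
    {"gripper":100,"x":0,"y":0,"z":2.5,"roll":0},
    {"gripper":100,"x":0,"y":0,"z":1.8,"roll":0},
    {"gripper":100,"x":0,"y":0,"z":0.5,"roll":0},
    {"gripper":100,"x":0,"y":0,"z":0,"roll":0},
  ],
)

```text
time_s: 14.38
eef_pos: [0.6771, -0.095, 0.4892]
eef_rot: [0.0, 0.71, -0.704, -0.0]
wrist_force: [0.1, -0.4, 0.7]
opening: 0.998
```

```bash
python3 - <<'E'
from h import *
t=np.load('t.npy')
delta(T2w(t,(56,-95,332+155)))
E
```

```text
t 14.38 tcp [ 0.6771 -0.095   0.4892] yaw -89.46 tilt [-0.      0.0001] F [ 0.1 -0.4  0.7] open 0.998 q [-0.31  0.37  1.2   0.    1.57  1.25]
cm tool [-0.08  0.1   0.22]
```

move_arm(
  moves=[
    {"gripper":100,"x":-0.1,"y":0.1,"z":0.4,"roll":0},
    {"gripper":0,"x":0,"y":0,"z":0,"roll":0},
    {"gripper":0,"x":0,"y":0,"z":0,"roll":0},
    {"gripper":0,"x":0,"y":0,"z":0,"roll":0},
    {"gripper":0,"x":0,"y":0,"z":0,"roll":0},
  ],
)

```text
time_s: 15.0
eef_pos: [0.6761, -0.0945, 0.4859]
eef_rot: [0.0, 0.71, -0.704, 0.001]
wrist_force: [-0.6, -0.7, 2.3]
opening: 0.366
```

move_arm(
  moves=[
    {"gripper":0,"x":0,"y":0,"z":0,"roll":0},
    {"gripper":0,"x":0,"y":0,"z":0,"roll":0},
  ],
)

```text
time_s: 15.25
eef_pos: [0.6761, -0.0945, 0.4858]
eef_rot: [-0.0, 0.71, -0.704, 0.001]
wrist_force: [-1.3, -2.9, 4.1]
opening: 0.368
```

```bash
python3 - <<'E'
from h import *
st()
# arc plan: tool y=+(-x), z down
th=np.linspace(0,1.14,13); X=30+130*np.sin(.2-th); Z=205+130*np.cos(.2-th)
print(np.c_[th[1:],-np.diff(X)/10,-np.diff(Z)/10].round(2))
E
```

```text
t 15.25 tcp [ 0.6761 -0.0945  0.4858] yaw -89.49 tilt [ 0.001 -0.001] F [-1.3 -2.9  4.1] open 0.368 q [-0.31  0.37  1.21 -0.    1.56  1.25]
[[ 0.09  1.22 -0.19]
 [ 0.19  1.23 -0.07]
 [ 0.28  1.23  0.05]
 [ 0.38  1.22  0.16]
 [ 0.47  1.2   0.28]
 [ 0.57  1.17  0.39]
 [ 0.66  1.13  0.5 ]
 [ 0.76  1.08  0.61]
 [ 0.85  1.01  0.7 ]
 [ 0.95  0.94  0.8 ]
 [ 1.04  0.86  0.88]
 [ 1.14  0.77  0.96]]
```

Gripped (opening 0.37, about 32 mm, consistent with the 34 mm ball). Pulling along the arc.

move_arm(
  moves=[
    {"gripper":0,"x":0,"y":1.2,"z":-0.2,"roll":0},
    {"gripper":0,"x":0,"y":1.2,"z":-0.1,"roll":0},
    {"gripper":0,"x":0,"y":1.2,"z":0.1,"roll":0},
    {"gripper":0,"x":0,"y":1.2,"z":0.2,"roll":0},
    {"gripper":0,"x":0,"y":0,"z":0,"roll":0},
  ],
)

```text
time_s: 15.88
eef_pos: [0.6276, -0.0951, 0.4867]
eef_rot: [-0.0, 0.71, -0.704, 0.001]
wrist_force: [-2.8, -2.1, 2.0]
opening: 0.277
```

```bash
cat >> h.py <<'E'
def lev(th):
    t=np.load('t.npy'); o=ctrl.get_obs(); p=w2T(t,o['eef_pos']-[0,0,.155]); print('grasp T',p,'theta',(0.2-np.arctan2(p[0]-30,p[2]-205)).round(3),'r',np.hypot(p[0]-30,p[2]-205).round(1))
    delta(T2w(t,(30+130*np.sin(.2-th),-95,360+130*np.cos(.2-th))))
E
python3 -c "
from h import *
lev(.38)"
```

```text
grasp T [  7.5 -95.4 331.7] theta 0.376 r 128.7
t 15.88 tcp [ 0.6276 -0.0951  0.4867] yaw -89.46 tilt [ 0.0021 -0.0021] F [-2.8 -2.1  2. ] open 0.277 q [-0.34  0.26  1.35 -0.    1.53  1.22]
cm tool [-0.04  0.07 -0.12]
```

The opening fell to 0.28, so the grip may be slipping. I check numerically whether the knob is still at its rest pixel, without using a picture.

```bash
python3 - <<'E'
from h import *
st(); a=snap('scene'); g=cv2.cvtColor(a['img'],cv2.COLOR_RGB2GRAY)
t=np.load('t.npy')
for th in (0,.1,.2,.3,.38):
    P=lambda r:w2px(a,T2w(t,(30+r*np.sin(.2-th),-95,205+r*np.cos(.2-th))))
    print(th,[(P(r).round(0).astype(int).tolist(),int(g[int(round(P(r)[1])),int(round(P(r)[0]))])) for r in (130,105,80,60)])
print(g[145:195:2,252:300:2])
st()
E
```

```text
t 15.88 tcp [ 0.6276 -0.0951  0.4867] yaw -89.46 tilt [ 0.0021 -0.0021] F [-2.8 -2.1  2. ] open 0.277 q [-0.34  0.26  1.35 -0.    1.53  1.22]
0 [([265, 164], 200), ([267, 170], 203), ([269, 176], 202), ([271, 180], 174)]
0.1 [([268, 162], 58), ([270, 168], 159), ([271, 174], 151), ([272, 179], 129)]
0.2 [([272, 160], 45), ([273, 167], 87), ([273, 173], 91), ([274, 178], 98)]
0.3 [([276, 158], 50), ([276, 165], 159), ([276, 172], 191), ([276, 177], 173)]
0.38 [([279, 157], 52), ([278, 164], 106), ([277, 171], 201), ([277, 177], 194)]
[[ 47  46  45  43  44  43  41  45  43  44  45  46  45  45  45  43  50  55
   64  65  71 157 200 203]
 [ 43  44  42  45  42  44  43  48  52  46  45  44  46  44  47  48  51  49
   54  60  69 162 204 204]
 [ 45  46  48  55  71  77  91 111 106  70  46  46  44  45  75  80  51  47
   47  54  98 186 205 205]
 [ 87  94 113 129 145 148 168 179 176 137  66  46  46  52 127 119  53  45
   45  56 137 197 203 205]
 [161 174 180 193 199 200 201 202 197 158  72  46  43  48  73  64  49  44
   45  90 179 204 204 203]
 [202 202 204 204 203 203 203 198 159  98  52  42  44  4
[... 1406 characters left out ...]
3 152 194 195 188 187 182
  181 182 181 181 180 178]
 [203 201 202 203 204 203 203 200 201 197 151  91 133 177 180 180 178 178
  181 181 182 179 178 158]
 [202 201 201 202 201 200 201 201 199 180 121  87 115 163 177 177 178 180
  179 179 176 164 144 127]
 [204 200 201 201 200 203 202 201 183 118  81  82  79 113 157 179 177 179
  179 168 144 126 123 123]
 [201 204 201 202 199 203 203 198 148  79  72  72  62  64  98 155 176 171
  155 134 122 123 122 124]
 [202 202 199 202 202 202 202 196 140  69  68  68  60  58  62  94 137 137
  125 123 125 122 124 123]]
t 15.93 tcp [ 0.6277 -0.0948  0.4862] yaw -89.48 tilt [ 0.0006 -0.0013] F [-1.4  0.2 -0.2] open 0.181 q [-0.34  0.26  1.35 -0.    1.53  1.23]
```

The knob slipped out behind the fingers: the rod is seen at theta≈0.2, and the opening is falling to 0.18. I'll regrasp with the tool slightly further back, wait longer for the grip and pull more slowly, checking as I go.

move_arm(
  moves=[
    {"gripper":0,"x":0,"y":0,"z":-4,"roll":0},
    {"gripper":0,"x":0,"y":0,"z":-4,"roll":0},
    {"gripper":100,"x":0,"y":-2.6,"z":0,"roll":0},
    {"gripper":100,"x":0,"y":-2.6,"z":0,"roll":0},
    {"gripper":100,"x":0,"y":0,"z":0,"roll":0},
  ],
)

```text
time_s: 16.55
eef_pos: [0.681, -0.0937, 0.5631]
eef_rot: [0.0, 0.711, -0.703, -0.002]
wrist_force: [-0.0, -0.4, -0.5]
opening: 0.639
```

move_arm(
  moves=[
    {"gripper":100,"x":0,"y":0,"z":0,"roll":0},
    {"gripper":100,"x":0,"y":0,"z":0,"roll":0},
  ],
)

```text
time_s: 16.8
eef_pos: [0.6795, -0.094, 0.5653]
eef_rot: [-0.0, 0.71, -0.704, -0.0]
wrist_force: [0.8, -0.1, 0.9]
opening: 0.999
```

```bash
python3 - <<'E'
from h import *
lev(0)
a=snap('scene'); g=cv2.cvtColor(a['img'],cv2.COLOR_RGB2GRAY)
m=(g[150:182,250:285]<90).astype(np.uint8); n,l,s,c=cv2.connectedComponentsWithStats(m)
print([(s[i].tolist(),(c[i]+[250,150]).round(1).tolist()) for i in range(1,n)])
E
```

```text
grasp T [ 59.4 -94.8 410.3] theta 0.058 r 207.4
t 16.8 tcp [ 0.6795 -0.094   0.5653] yaw -89.46 tilt [-0.0003  0.0002] F [ 0.8 -0.1  0.9] open 0.999 q [-0.31  0.36  1.07  0.    1.71  1.25]
cm tool [0.02 0.36 7.79]
[([1, 0, 8, 2, 10], [254.1, 150.2]), ([18, 0, 6, 4, 18], [270.3, 151.1]), ([10, 10, 9, 13, 83], [264.2, 165.1]), ([18, 25, 1, 1, 1], [268.0, 175.0]), ([19, 27, 1, 2, 2], [269.0, 177.5]), ([20, 30, 1, 1, 1], [270.0, 180.0])]
```

move_arm(
  moves=[
    {"gripper":100,"x":0,"y":0,"z":3,"roll":0},
    {"gripper":100,"x":0,"y":0,"z":3,"roll":0},
    {"gripper":100,"x":0,"y":0,"z":2,"roll":0},
    {"gripper":100,"x":0,"y":0,"z":0.2,"roll":0},
    {"gripper":0,"x":0,"y":0,"z":0,"roll":0},
  ],
)

```text
time_s: 17.48
eef_pos: [0.6802, -0.0942, 0.4844]
eef_rot: [-0.0, 0.71, -0.704, 0.001]
wrist_force: [-0.1, 0.8, 0.5]
opening: 0.818
```

move_arm(
  moves=[
    {"gripper":0,"x":0,"y":0,"z":0,"roll":0},
    {"gripper":0,"x":0,"y":0,"z":0,"roll":0},
    {"gripper":0,"x":0,"y":0,"z":0,"roll":0},
    {"gripper":0,"x":0,"y":0,"z":0,"roll":0},
    {"gripper":0,"x":0,"y":0,"z":0,"roll":0},
  ],
)

```text
time_s: 18.1
eef_pos: [0.6802, -0.0945, 0.4847]
eef_rot: [-0.0, 0.71, -0.704, 0.001]
wrist_force: [-0.5, -1.2, 6.3]
opening: 0.364
```

move_arm(
  moves=[
    {"gripper":0,"x":0,"y":0.6,"z":-0.1,"roll":0},
    {"gripper":0,"x":0,"y":0.6,"z":-0.1,"roll":0},
    {"gripper":0,"x":0,"y":0,"z":0,"roll":0},
  ],
)

```text
time_s: 18.48
eef_pos: [0.6681, -0.0947, 0.4866]
eef_rot: [-0.001, 0.71, -0.704, 0.002]
wrist_force: [3.3, -3.3, 5.7]
opening: 0.369
```

```bash
cat >> h.py <<'E'
def rod():
    # lever angle from rod pixels in scene view: darkness along rod r=60..95 at each theta
    a=snap('scene'); g=cv2.cvtColor(a['img'],cv2.COLOR_RGB2GRAY).astype(np.float32); t=np.load('t.npy')
    ths=np.arange(-.1,1.3,.025); s=[]
    for th in ths:
        P=np.float32([w2px(a,T2w(t,(30+r*np.sin(.2-th),-95,205+r*np.cos(.2-th)))) for r in range(62,100,3)])
        s.append(cv2.remap(g,P[None,:,0],P[None,:,1],cv2.INTER_LINEAR).mean())
    k=np.argsort(s)[:4]; print('rod theta',ths[k].round(3),np.array(s)[k].round(0))
E
python3 -c "
from h import *
lev(.1); rod()"
```

```text
grasp T [ 48.  -95.4 331.6] theta 0.059 r 127.9
t 18.48 tcp [ 0.6681 -0.0947  0.4866] yaw -89.49 tilt [ 0.0016 -0.0032] F [ 3.3 -3.3  5.7] open 0.369 q [-0.32  0.35  1.23 -0.    1.55  1.25]
cm tool [-0.04  0.5  -0.28]
rod theta [0.075 0.1   0.05  0.125] [84. 87. 90. 99.]
```

It's holding so far (rod θ≈0.08, Fx +3.3 N). Continue slowly.

move_arm(
  moves=[
    {"gripper":0,"x":0,"y":0.6,"z":-0.1,"roll":0},
    {"gripper":0,"x":0,"y":0.6,"z":0,"roll":0},
    {"gripper":0,"x":0,"y":0.6,"z":0,"roll":0},
    {"gripper":0,"x":0,"y":0,"z":0,"roll":0},
  ],
)

```text
time_s: 19.02
eef_pos: [0.6499, -0.0949, 0.4872]
eef_rot: [0.0, 0.711, -0.703, 0.001]
wrist_force: [2.0, -5.1, 5.3]
opening: 0.364
```

```bash
python3 -c "
from h import *
lev(.3); rod()"
```

```text
grasp T [ 29.8 -95.4 332.2] theta 0.202 r 127.2
t 19.02 tcp [ 0.6499 -0.0949  0.4872] yaw -89.36 tilt [ 0.0021 -0.0016] F [ 2.  -5.1  5.3] open 0.364 q [-0.33  0.31  1.29 -0.    1.54  1.23]
cm tool [-0.05  1.28 -0.21]
rod theta [0.175 0.15  0.2   0.125] [ 92.  94. 101. 106.]
```

move_arm(
  moves=[
    {"gripper":0,"x":0,"y":0,"z":0,"roll":0},
    {"gripper":0,"x":0,"y":0,"z":0,"roll":0},
    {"gripper":0,"x":0,"y":0,"z":0,"roll":0},
    {"gripper":0,"x":0,"y":0,"z":0,"roll":0},
  ],
)

```text
time_s: 19.58
eef_pos: [0.6502, -0.0948, 0.4872]
eef_rot: [0.0, 0.711, -0.703, 0.001]
wrist_force: [2.1, -5.8, 6.4]
opening: 0.364
```

```bash
python3 -c "
from h import *
lev(.3); rod()"
```

```text
grasp T [ 30.1 -95.4 332.2] theta 0.199 r 127.2
t 19.57 tcp [ 0.6502 -0.0948  0.4872] yaw -89.34 tilt [ 0.0021 -0.0017] F [ 2.1 -5.8  6.4] open 0.364 q [-0.32  0.31  1.28 -0.    1.54  1.23]
cm tool [-0.04  1.31 -0.22]
rod theta [0.175 0.15  0.2   0.125] [ 92.  93. 102. 104.]
```

Held still, nothing creeps. But during motion the ball slides back in the flat pads: the tool has gone 30 mm and the ball about 22. So I'll use a positive seat: open, move the fingers behind the ball, and part-close to ~24 mm so they straddle the rod and the ball nests in front of both fingers. Then I pull it forward and close on it at the stop.

move_arm(
  moves=[
    {"gripper":100,"x":0,"y":0,"z":0,"roll":0},
    {"gripper":100,"x":0,"y":0,"z":0,"roll":0},
    {"gripper":100,"x":0,"y":0,"z":0,"roll":0},
    {"gripper":100,"x":0,"y":-1.8,"z":0,"roll":0},
    {"gripper":100,"x":0,"y":-2,"z":0,"roll":0},
  ],
)

```text
time_s: 20.25
eef_pos: [0.6883, -0.0938, 0.486]
eef_rot: [0.0, 0.71, -0.704, -0.0]
wrist_force: [1.4, 0.6, 0.0]
opening: 1.003
```

move_arm(
  moves=[
    {"gripper":100,"x":0,"y":-2,"z":0,"roll":0},
    {"gripper":26,"x":0,"y":0,"z":0,"roll":0},
    {"gripper":26,"x":0,"y":0,"z":0,"roll":0},
    {"gripper":26,"x":0,"y":0,"z":0,"roll":0},
    {"gripper":26,"x":0,"y":0,"z":0,"roll":0},
  ],
)

```text
time_s: 20.88
eef_pos: [0.7077, -0.0939, 0.4866]
eef_rot: [-0.0, 0.71, -0.704, 0.0]
wrist_force: [-0.1, 0.1, -0.9]
opening: 0.258
```

```bash
python3 -c "
from h import *
lev(0); rod()"
```

```text
grasp T [ 87.6 -94.9 331.6] theta -0.227 r 139.1
t 20.88 tcp [ 0.7077 -0.0939  0.4866] yaw -89.48 tilt [ 0.0001 -0.0003] F [-0.1  0.1 -0.9] open 0.258 q [-0.3   0.44  1.11  0.    1.59  1.26]
cm tool [ 0.01  3.18 -0.08]
rod theta [-0.025 -0.    -0.05   0.025] [ 92.  97. 103. 115.]
```

move_arm(
  moves=[
    {"gripper":26,"x":0,"y":0.8,"z":0,"roll":0},
    {"gripper":26,"x":0,"y":1.2,"z":-0.2,"roll":0},
    {"gripper":26,"x":0,"y":1.2,"z":0,"roll":0},
    {"gripper":26,"x":0,"y":1.2,"z":0,"roll":0},
    {"gripper":26,"x":0,"y":0,"z":0,"roll":0},
  ],
)

```text
time_s: 21.55
eef_pos: [0.6631, -0.0945, 0.4888]
eef_rot: [0.0, 0.71, -0.704, 0.0]
wrist_force: [1.1, -1.6, 2.4]
opening: 0.257
```

```bash
python3 -c "
from h import *
lev(0); rod()"
```

```text
grasp T [ 43.  -95.2 333.8] theta 0.099 r 129.5
t 21.55 tcp [ 0.6631 -0.0945  0.4888] yaw -89.51 tilt [ 0.0006 -0.0002] F [ 1.1 -1.6  2.4] open 0.257 q [-0.32  0.34  1.24 -0.    1.56  1.24]
cm tool [-0.02 -1.28  0.14]
rod theta [0.25  0.225 0.275 0.2  ] [ 87.  90.  91. 102.]
```

The ball nests: θ≈0.24 with the tool 18 mm behind the ball. Continue along the arc.

move_arm(
  moves=[
    {"gripper":26,"x":0,"y":1.2,"z":0,"roll":0},
    {"gripper":26,"x":0,"y":1.2,"z":0.1,"roll":0},
    {"gripper":26,"x":0,"y":1.2,"z":0.3,"roll":0},
    {"gripper":26,"x":0,"y":1.2,"z":0.4,"roll":0},
    {"gripper":26,"x":0,"y":0,"z":0,"roll":0},
  ],
)

```text
time_s: 22.22
eef_pos: [0.6152, -0.0948, 0.4796]
eef_rot: [0.0, 0.71, -0.704, -0.001]
wrist_force: [2.0, -3.1, 0.1]
opening: 0.26
```

```bash
python3 -c "
from h import *
lev(0); rod()"
```

```text
grasp T [ -4.9 -95.  324.6] theta 0.484 r 124.6
t 22.23 tcp [ 0.6152 -0.0948  0.4796] yaw -89.49 tilt [-0.      0.0014] F [ 2.  -3.1  0.1] open 0.26 q [-0.34  0.24  1.39 -0.    1.52  1.22]
cm tool [-0.01 -6.08 -0.79]
rod theta [0.65  0.625 0.675 0.6  ] [ 93.  95. 100. 104.]
```

move_arm(
  moves=[
    {"gripper":26,"x":0,"y":1.1,"z":0.6,"roll":0},
    {"gripper":26,"x":0,"y":1.1,"z":0.8,"roll":0},
    {"gripper":26,"x":0,"y":1.0,"z":0.8,"roll":0},
    {"gripper":26,"x":0,"y":0.8,"z":0.8,"roll":0},
    {"gripper":26,"x":0,"y":0,"z":0,"roll":0},
  ],
)

```text
time_s: 22.9
eef_pos: [0.5763, -0.0954, 0.4508]
eef_rot: [-0.001, 0.71, -0.704, 0.002]
wrist_force: [7.1, -5.5, 3.6]
opening: 0.254
```

```bash
python3 -c "
from h import *
lev(0); rod()"
```

```text
grasp T [-43.8 -95.2 295.8] theta 0.882 r 117.0
t 22.9 tcp [ 0.5763 -0.0954  0.4508] yaw -89.47 tilt [ 0.0014 -0.0031] F [ 7.1 -5.5  3.6] open 0.254 q [-0.37  0.16  1.53 -0.    1.44  1.19]
cm tool [-0.02 -9.97 -3.63]
rod theta [1.025 1.05  1.    1.075] [111. 113. 114. 119.]
```

move_arm(
  moves=[
    {"gripper":26,"x":0,"y":0.6,"z":0.5,"roll":0},
    {"gripper":26,"x":0,"y":0.5,"z":0.3,"roll":0},
    {"gripper":26,"x":0,"y":0,"z":0,"roll":0},
  ],
)

```text
time_s: 23.32
eef_pos: [0.5678, -0.0954, 0.4451]
eef_rot: [-0.004, 0.711, -0.704, 0.006]
wrist_force: [19.9, -2.8, 2.4]
opening: 0.262
```

```bash
python3 -c "
from h import *
lev(0); rod()"
```

```text
grasp T [-52.3 -95.1 290.1] theta 0.969 r 118.4
t 23.32 tcp [ 0.5678 -0.0954  0.4451] yaw -89.43 tilt [ 0.0025 -0.0146] F [19.9 -2.8  2.4] open 0.262 q [-0.37  0.15  1.56  0.    1.42  1.19]
cm tool [  0.   -10.87  -4.07]
rod theta [1.1   1.075 1.125 1.05 ] [115. 117. 118. 123.]
```

At the stop: θ≈1.10, push 20 N. I hold briefly, then take the last look.

move_arm(
  moves=[
    {"gripper":26,"x":0,"y":0,"z":0,"roll":0},
    {"gripper":26,"x":0,"y":0,"z":0,"roll":0},
    {"gripper":26,"x":0,"y":0,"z":0,"roll":0},
    {"gripper":26,"x":0,"y":0,"z":0,"roll":0},
    {"gripper":26,"x":0,"y":0,"z":0,"roll":0},
  ],
)

```text
time_s: 24.0
eef_pos: [0.5679, -0.0954, 0.445]
eef_rot: [-0.004, 0.711, -0.704, 0.006]
wrist_force: [19.4, -3.2, 2.4]
opening: 0.26
```

```bash
python3 - <<'E'
from h import *
lev(0); rod(); a=load('scene'); crop(a,225,145,375,295,4,'s9.png'); st()
b=snap('top'); t=np.load('t.npy')
a0=cv2.imread('pics/t0.png')[:,:,::-1].astype(int); d=np.abs(b['img'].astype(int)-a0).sum(2)
for n,(u,v,r) in dict(disc=(237,208,10),bottle=(186,182,10),tray=(440,187,15),disc2=(452,301,9)).items(): print(n,d[v-r:v+r,u-r:u+r].mean().round(1))
E
```

```text
grasp T [-52.2 -95.1 290. ] theta 0.969 r 118.2
t 24.0 tcp [ 0.5679 -0.0954  0.445 ] yaw -89.43 tilt [ 0.0025 -0.0139] F [19.4 -3.2  2.4] open 0.26 q [-0.37  0.15  1.56  0.    1.42  1.19]
cm tool [  0.   -10.86  -4.09]
rod theta [1.1   1.075 1.125 1.05 ] [116. 118. 118. 123.]
t 24.05 tcp [ 0.5679 -0.0954  0.445 ] yaw -89.43 tilt [ 0.0025 -0.0139] F [19.8 -3.   2.6] open 0.265 q [-0.37  0.15  1.56  0.    1.42  1.19]
disc 4.6
bottle 6.0
tray 6.5
disc2 12.3
```

View pics/s9.png

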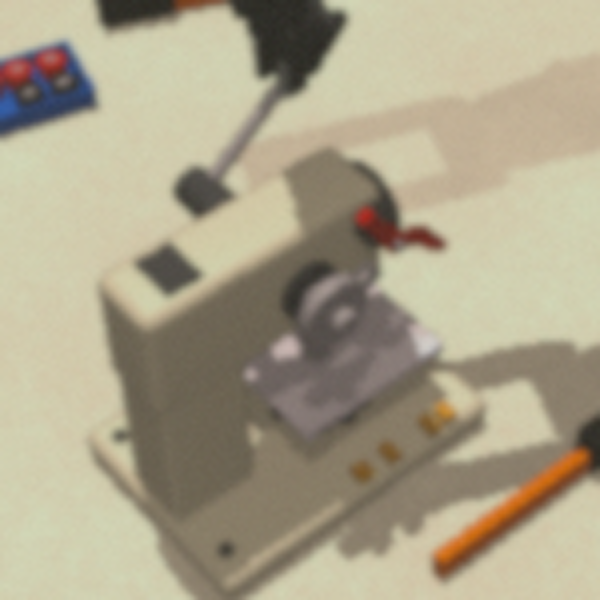

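The last picture shows the lever fully over with the knob at the fingers (290,80), the catch down (400,235), the plate clear, four chips on the base and the scraper on the bench. The hold is steady at 19–20 N, so I hand in.

```bash
python3 -c "
from h import *
print(ctrl.hand_in()); st()"
```

```text
the job is handed in; nothing more can be done
None
the job is handed in; nothing more can be done
```

The job is handed in at about 24 s of robot time, with every step carried out. I have no verdict back.

- **Chips and scraper:** I took the left-most scraper by its handle and swept all four chips off the plate in one stroke. They lie on the tester's base. The scraper lies flat on the bench left of the tester.
- **Catch:** I pressed the red catch over to its stop, where about 10 N was felt. The last picture shows it over.
- **Lever:** Rod pixels put it at θ ≈ 1.10 rad, with a steady 19–20 N of push. I inferred the foot's force on the plate from the lever angle; I did not measure it.

**What went wrong:** Twice a plain pinch let the ball slide in the flat pads. The first time it slipped out and sprang back; the second time I let it go myself. I then part-closed the fingers behind the ball, straddling the rod, and pulled it to the stop that way. At the end the fingers therefore bear on the knob from behind, rather than pinching it at its widest.

**Bystanders:** The top camera showed little change at the left disc, the bottle and the tray. The second disc at (452,301) showed a slightly larger difference. The arm had started above it, so I put this down to its shadow and did not check further.

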